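Re-aim a clamped rinse head

TASK

Back off the red handle of the strap clamp about a quarter turn (never more than half a turn), just enough to free the white rinse head, turn the head in its ring, without lifting it out, until the end of its steel spout is over the middle of the blue beaker, then screw the clamp fully tight again. The spout cannot pass the clamp's screw, and the beakers and everything else on the bench must stay where they stand.

Things in the scene. Friction and masses are not known exactly. Their poses are not given: they have to be found in the camera images.
- seat_center (a point): Centre of the round seat of the grey fixture, fixed to the bench: the vertical axis about which the head turns, at the height of the head's underside (14 mm above the bench). The seat is 134 mm across with a low aluminium ring (114 mm inside, top 23 mm above the bench) round the head's flange. Axes: z up; -y points along the fixture's 52 mm wide arm to the clamp screw, which stands 118 mm from this point; the arm ends 170 mm out.
- head_grip (a point): Grip point of the loose white rinse head (0.35 kg, hidden variation), on its turning axis, 110 mm above its underside (124 mm above the bench when seated). It is the middle of the upright blue rib to grasp: 60 mm long along x, 14 mm thick along y, reaching from 92 to 126 mm above the underside. Below are a hub 44 mm across and a flange 110 mm across and 12 mm thick, on which the clamp presses. x points along the spout, z up. The spout's top lies 84 mm above the underside.
- spout_tip (a point): Outlet at the down-bent end of the head's steel spout (12 mm thick), 108 mm from the turning axis along the head's x, 79 mm above the bench when seated: it passes 11 mm above the beakers but runs against the clamp's screw and handle.
- handle_grip (a point): Middle of the red T-handle on the clamp's vertical screw, 107 mm above the bench when tight, rising 2.5 mm per radian. x points along the grip bar (56 mm long, 13 mm thick along y, 26 mm high), z up. The screw turns about the vertical through this point.
- handle (a joint): Angle of the clamp screw in rad, growing as it is unscrewed (anticlockwise seen from above). 0 is tight: the sprung rubber shoe under the end of the steel strap then presses on the head's flange with about 22 N. The pressure falls evenly and the shoe leaves the flange at about 0.8; at 1.4 it is 1.5 mm clear. A stop ends tightening at -0.08. The screw stays where it is left and takes about 0.2 N m to turn. More than 3.3 is too far.
- beaker_blue_center (a point): Centre (34 mm above the bench) of the blue plastic beaker, the one to aim at: open, loose, 64 mm across, 68 mm tall. Its middle lies 102 to 114 mm from the turning axis.
- beaker_amber_center (a point): Centre of an amber glass beaker of the same size, loose, leave it.
- beaker_white_center (a point): Centre of a white plastic beaker of the same size, loose, leave it.
- tip_box: Blue pipette tip box with frosted lid, 131x99x76 mm, a loose bystander; origin under its centre.
- green_rack: Green tube rack, 129x90x26 mm, a loose bystander; origin under its centre.
- vial_a: White screw-cap vial, 25 mm across, 61 mm tall, a loose bystander; origin under its centre.
- vial_b: Another white screw-cap vial of that size, a loose bystander; origin under its centre.

How it is judged:
By the outcome, as a careful person would: the job done as asked, in the order asked, and still so for the second after the job is handed in, with the robot touching nothing.
It also fails if it takes over 72 s, if anything falls off the work surface, if the arm or the gripper's body presses on something with over 40 N, if the wrist force passes 120 N, or if a joint passes its speed limit or range.

ROBOT

A 6-joint arm with a two-finger parallel gripper is mounted at the origin on a cart in front of the work surface, level with it; the furniture and walls round the work are solid. World frame = base frame: x ahead of the robot, y to its left, z up, the work surface at z = 0. Lengths are in m, angles in rad, forces in N, time in s.
With the tool pointing down it reaches from about 0.25 to 0.725 m from the base axis. Payload 9.7 kg.
Tool frame: the origin (TCP) lies on the centre line of the jaws, within the pads' length; the fingertips stand 11 mm ahead of it and the grasp point (between the pads) lies 8 mm behind it; z points along the fingers, y is the line along which they close (so a half turn about z gives the same grasp; the last joint's range is limited). The gripper opens to 85 mm and grips with 20 to 120 N. Pads are 22 mm wide; open, the fingers measure 114 mm over their backs; the gripper's body (76 mm by 85 mm) begins 54 mm behind the grasp point. The pads swing forward as they close: fully open they stand 13 mm farther back than shut.
Start: joints at [0, 0.087, 0.176, 1.66, 0, 1.571], TCP at [0.55, -0, 0.203] pointing down, gripper open.
Joint ranges: [-3.13, 3.13], [-0.85, 1.81], [-1.15, 1.24], [-2.2, 2.28], [-1.44, 1.52], [-3.14, 3.14]. Speed limits (rad/s): [2.22, 2.22, 2.57, 3.14, 3.14, 3.14].

INTERFACE

Orientations are given as a unit quaternion [w, x, y, z].
In Python, from station import env gives the robot as it stands. The module is installed in compiled form; this text tells all that it offers. Calls block until the motion is done:
- env.move_pose(position, orientation): joint-space move of the TCP to a pose.
- env.move_straight(position, speed=0.15, orientation=None, threshold=None): straight line of the TCP; orientation=None keeps the orientation; speed is the mean speed in m/s. With threshold (N) it stops when the force on the tool has changed by that much, and returns True; else False.
- env.move_j(angles): joint-space move.
- env.command_gripper(opening, force=None): finger opening in m; force is the grip in N (None keeps the last); returns when the fingers have stopped.
- env.pause(seconds).
- env.ik(position, orientation): joint angles nearest the present ones, or None.
- env.sense(): the state.
- env.read_camera(name): name is "scene" or "side" or "wrist"; returns the picture (480x640x3 uint8, red, green, blue); there is no depth.
- env.get_calibration(name): a dict with "fov_y" (degrees; the focal length in pixels is half the picture's height over the tangent of half this angle, whatever the lens; pixels are square), "cx", "cy" (the principal point, pixels), "T" (4x4, takes a point from camera to world coordinates); the wrist camera has in their place "tool_from_camera" (4x4, takes a point from camera to tool coordinates, whose origin is the TCP and whose axes are the flange's). Camera axes: x right, y down, z forward; pixel columns grow to the right and rows downward; lengths in m; the calibration is good to about 2 mm. A picture is of the moment at which its call begins: read the wrist's pose just before it. get_calibration takes no time and is no camera call.
A pose or a line that the arm cannot do raises env.PlanningError and nothing moves.
- env.close_job(): hands the job in; it is judged then, once.
The state is a dict: "clock": time; "joint_positions": joint angles; "qd": joint speeds; "effort": joint torques, N m; "tool_pos": TCP position; "eef_rot": TCP orientation; "contact_force": force on the tool from outside, world axes, zero at the start; "ft_torque": the same for the moment, N m; "gripper_width": finger opening in m; "gripper_force": force on a finger pad.
Only numpy, scipy, OpenCV 4.12 (cv2) and the standard library are available. Lean on these libraries where they do the work, as an engineer would, in place of code of your own. Each camera call takes 0.05 s, during which the arm holds its last target. There are 200 camera calls.

## Working session

There is one attempt and no reset: what is moved stays moved. The work goes in short steps, each a Python script; the robot and the scene stay as the last script left them, time stands still between calls to the robot, and variables do not carry over. Pictures are saved under pics/ and viewed, at most 10 in all, crops included, and the job is handed in when it is done.

```bash
mkdir -p pics; python3 - <<'E'
from station import env
import cv2,numpy as np
np.set_printoptions(precision=4,suppress=True)
for n in ["scene","side","wrist"]:
    c=env.get_calibration(n); print(n,c)
    im=env.read_camera(n); cv2.imwrite(f"pics/{n}0.png",im[:,:,::-1])
print(env.sense())
E
```

```text
scene {'fov_y': 50.425622229522716, 'cx': 322.29082181726733, 'cy': 241.79757603771944, 'T': array([[-0.6553, -0.3482,  0.6703, -0.288 ],
       [-0.7553,  0.316 , -0.5742,  0.7073],
       [-0.0118, -0.8825, -0.4701,  0.7078],
       [ 0.    ,  0.    ,  0.    ,  1.    ]])}
side {'fov_y': 51.89666304446119, 'cx': 325.9702908003403, 'cy': 243.59108902057446, 'T': array([[-0.9761, -0.1222,  0.1797,  0.3583],
       [-0.2168,  0.6036, -0.7672,  0.8686],
       [-0.0147, -0.7879, -0.6157,  0.8072],
       [ 0.    ,  0.    ,  0.    ,  1.    ]])}
wrist {'fov_y': 68.71170657519316, 'cx': 320.8465808286867, 'cy': 236.90112395451087, 'tool_from_camera': array([[-0.001 , -0.9605, -0.2783,  0.0701],
       [ 1.    , -0.0011,  0.0001, -0.001 ],
       [-0.0004, -0.2783,  0.9605, -0.1701],
       [ 0.    ,  0.    ,  0.    ,  1.    ]])}
{'clock': 0.15, 'joint_positions': array([ 0.    ,  0.0874,  0.1753,  1.6598, -0.    ,  1.5708]), 'qd': array([-0.0011, -0.0011,  0.0016,  0.0008,  0.0001,  0.0016]), 'effort': array([ -0.003 , -52.0762,  46.5044,   0.0138,  -0.0002,  -0.    ]), 'tool_pos': array([ 0.5498, -0.    ,  0.2022]), 'eef_rot': array([-0.0004,  0.7071,  0.7071, -0.0004]), 'contact_force': array([ 0.229 ,  0.3782, -0.0082]), 'ft_torque': array([-0.0338,  0.0625,  0.0358]), 'gripper_force': 0.0, 'gripper_width': 0.08545602246359818}
```

View pics/scene0.png

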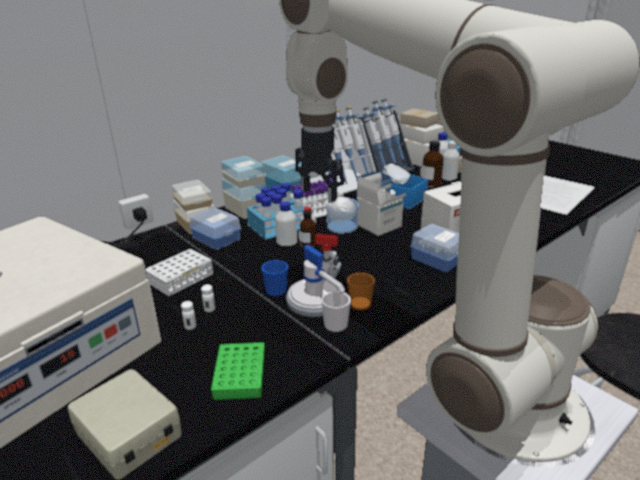

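View pics/wrist0.png

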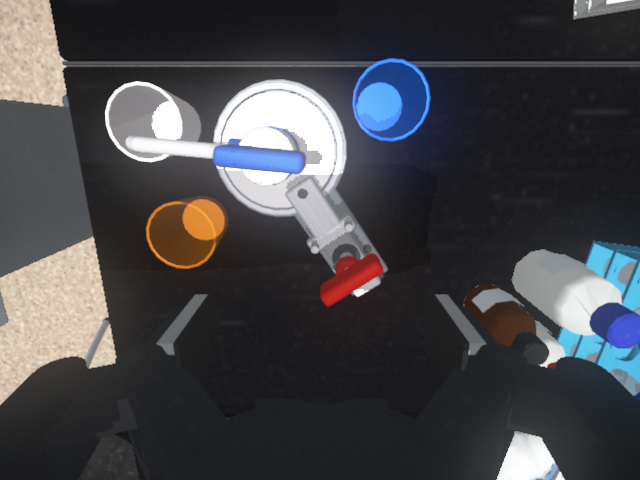

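The wrist view shows:
- Rib: (216,155) to (304,162). Spout tip: (133,144), over the white beaker.
- Ring: centre about (281,148).
- Handle bar: (322,298) to (381,262).
- Beaker rims: blue (391,99), white (144,122), amber (185,234).

The spout has to turn clockwise from white round to blue, away from the screw.

```bash
cat > h.py <<'E'
from station import env
import cv2,numpy as np
from scipy.spatial.transform import Rotation as R
np.set_printoptions(precision=4,suppress=True)
def rot(q): return R.from_quat([q[1],q[2],q[3],q[0]])
def camT(s=None,n="wrist"):
    c=env.get_calibration(n)
    if n!="wrist": return c["T"],c
    T=np.eye(4); T[:3,:3]=rot(s["eef_rot"]).as_matrix(); T[:3,3]=s["tool_pos"]
    return T@c["tool_from_camera"],c
def px2w(u,v,z,s=None,n="wrist"):
    T,c=camT(s,n); f=240/np.tan(np.radians(c["fov_y"])/2)
    d=T[:3,:3]@np.array([(u-c["cx"])/f,(v-c["cy"])/f,1]); o=T[:3,3]
    return o+d*(z-o[2])/d[2]
def w2px(p,s=None,n="wrist"):
    T,c=camT(s,n); f=240/np.tan(np.radians(c["fov_y"])/2)
    q=T[:3,:3].T@(np.array(p)-T[:3,3]); return c["cx"]+f*q[0]/q[2],c["cy"]+f*q[1]/q[2]
def down(a):
    "tool pointing down, closing axis (tool y) at world angle a; start pose is a=0"
    q=(R.from_euler('z',a)*R.from_quat([2**-.5,2**-.5,0,0])).as_quat()
    return np.array([q[3],q[0],q[1],q[2]])
def snap(name):
    s=env.sense(); im=env.read_camera("wrist"); cv2.imwrite(f"pics/{name}.png",im[:,:,::-1]); return s,im
E
python3 - <<'E'
from h import *
s=env.sense()
P={k:px2w(*v,s) for k,v in dict(ring=(281,148,.023),ribA=(216,155,.135),ribB=(304,162,.135),tip=(133,144,.095),hA=(322,298,.12),hB=(381,262,.12),blue=(391,99,.068),white=(144,122,.068),amber=(185,234,.068)).items()}
for k,v in P.items(): print(k,v)
c=P["ring"][:2]; hd=(P["hA"]+P["hB"])/2; rib=(P["ribA"]+P["ribB"])/2
print("handle mid",hd,"rib mid",rib,"riblen",np.linalg.norm(P["ribA"]-P["ribB"]),"hlen",np.linalg.norm(P["hA"]-P["hB"]))
for k in ["tip","blue","white","amber"]: d=P[k][:2]-c; print(k,np.linalg.norm(d),np.degrees(np.arctan2(d[1],d[0])))
d=hd[:2]-c; print("h",np.linalg.norm(d),np.degrees(np.arctan2(d[1],d[0])))
d=P["hB"]-P["hA"]; print("hdir",np.degrees(np.arctan2(d[1],d[0])))
# go over between seat and handle, camera looking down on it
g=np.array([0.50,0.03,0.30])
env.move_pose(g,down(0)); s,im=snap("w1"); print(s["tool_pos"],s["clock"])
E
```

```text
ring [0.5103 0.0582 0.023 ]
ribA [0.4797 0.0576 0.135 ]
ribB [0.5377 0.053  0.135 ]
tip [0.4053 0.0638 0.095 ]
hA [ 0.5496 -0.0532  0.12  ]
hB [ 0.5947 -0.023   0.12  ]
blue [0.6057 0.0982 0.068 ]
white [0.403  0.0807 0.068 ]
amber [ 0.4264 -0.0153  0.068 ]
handle mid [ 0.5722 -0.0381  0.12  ] rib mid [0.5087 0.0553 0.135 ] riblen 0.05814879934962885 hlen 0.05422660788969524
tip 0.10518085877414078 176.9913608601232
blue 0.10340207167143768 22.72807438225372
white 0.10964226804349123 168.19286149417496
amber 0.11157584185814268 -138.78555886879892
h 0.11448964316025073 -57.29215481484684
hdir 33.75446492758949
[0.5001 0.0302 0.3007] 0.675
```

View pics/w1.png

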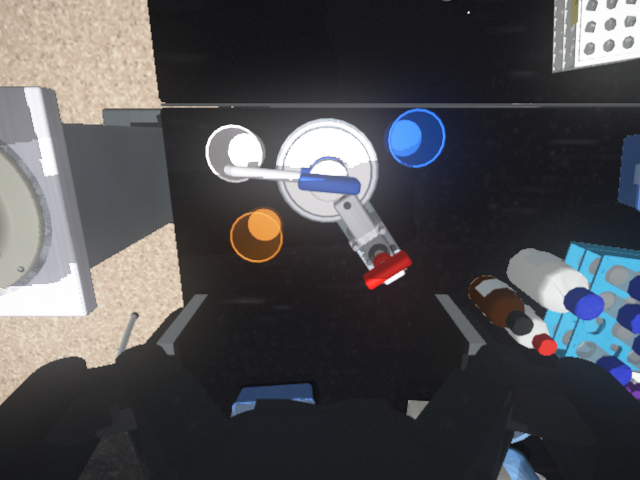

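The second view agrees: handle about (0.572,-0.038), reach 0.114 m against 0.118 nominal, bar direction 34°. I'll go above the handle, aligned with the bar, and take a close look.

```bash
python3 - <<'E'
from h import *
a=np.radians(33.75-90)
env.command_gripper(0.045,60)
env.move_pose([0.572,-0.040,0.19],down(a)); env.pause(.2); s,im=snap("w2"); print(s["tool_pos"],s["clock"],s["joint_positions"])
i=im.astype(int); 
for thr in (60,130):
    m=((i[:,:,0]>thr)&(i[:,:,1]<.35*i[:,:,0])&(i[:,:,2]<.35*i[:,:,0])).astype(np.uint8); n,l,st,ce=cv2.connectedComponentsWithStats(m)
    k=1+np.argmax(st[1:,4]); cs,_=cv2.findContours((l==k).astype(np.uint8),0,1); print(cv2.minAreaRect(max(cs,key=len)),st[k])
print("expected grasp px",w2px([0.572,-0.040,.12],s))
E
```

```text
[ 0.5722 -0.0396  0.1912] 2.225 [-0.0691  0.138   0.2092  1.6402  0.      2.4817]
((325.0116882324219, 233.7727508544922), (26.938928604125977, 75.96266174316406), 6.519801616668701) [ 312  196   28   77 1314]
((324.9691467285156, 233.4282684326172), (26.890716552734375, 75.2618637084961), 7.696051120758057) [ 312  196   28   76 1306]
expected grasp px (np.float64(321.2392525528574), np.float64(237.19806314873216))
```

View pics/w2.png

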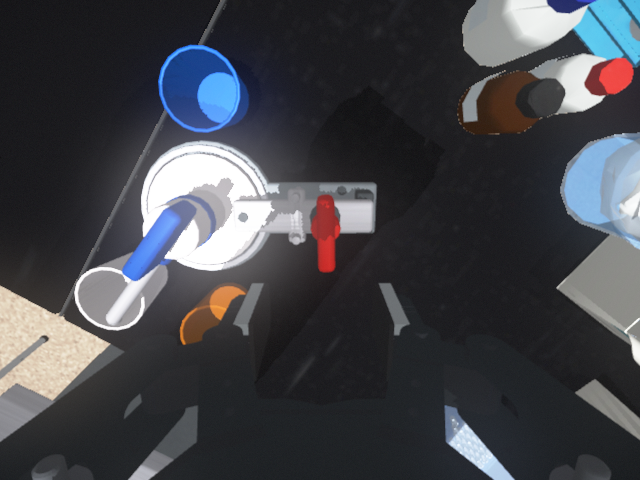

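The close view shows the bar running from (325,197) to (327,271), aligned with the fingers to within about 2°. I'll descend, grip and unscrew 1.45 rad.

```bash
python3 - <<'E'
from h import *
s=env.sense()
A=px2w(325,198,.12,s);B=px2w(327,270,.12,s);d=A-B
m=(A+B)/2; ang=np.arctan2(d[1],d[0]); print(A,B,m,np.linalg.norm(d),np.degrees(ang))
a=ang-np.pi/2 if abs(ang-np.pi/2+.98)<.6 else ang+np.pi/2
print("a",np.degrees(a))
p=np.array([m[0],m[1],.104])
env.move_pose([*m[:2],.19],down(a))
hit=env.move_straight(p,.1,threshold=8); s=env.sense(); print(hit,s["tool_pos"],s["contact_force"])
env.command_gripper(0.0,70); s=env.sense(); print(s["gripper_width"],s["gripper_force"],s["contact_force"],s["ft_torque"])
N=6; D=1.45
for k in range(1,N+1):
    t=D*k/N
    env.move_straight(p+[0,0,.0025*t],.004,down(a+t))   # slow mean speed sets turn time
    s=env.sense(); print(round(s["clock"],2),round(t,2),s["tool_pos"],s["contact_force"],s["ft_torque"],s["gripper_width"])
np.save("hs.npy",[*p,a,D])
snap("w3")
E
```

```text
[ 0.5969 -0.0264  0.12  ] [ 0.5535 -0.0575  0.12  ] [ 0.5752 -0.0419  0.12  ] 0.05338579913559927 35.5455331638641
a -54.4544668361359
False [ 0.5756 -0.042   0.1048] [-0.8745 -0.0888  0.2227]
0.00015946442542401424 0.0 [-0.6515 -0.8361 -0.7725] [-0.0394  0.0205 -0.0257]
4.42 0.24 [ 0.5752 -0.0419  0.1046] [-0.1446 -0.1265 -0.4229] [ 0.0378 -0.003   0.003 ] -0.0003399164262192795
4.82 0.48 [ 0.5752 -0.0419  0.1052] [0.0528 0.0912 0.0967] [-0.005  -0.0492 -0.0684] 7.372598274475643e-05
5.21 0.72 [ 0.5752 -0.0419  0.1058] [ 0.0184  0.1678 -1.1379] [-0.0187  0.0022  0.0032] -5.0424742157192205e-05
5.6 0.97 [ 0.5752 -0.0419  0.1064] [-0.1767 -0.2837  0.2473] [-0.0191  0.0414  0.0133] -0.000201457538311347
5.99 1.21 [ 0.5752 -0.0419  0.107 ] [-0.1415  0.0681  0.1773] [-0.005   0.0297  0.0383] 0.0001298615938146706
6.38 1.45 [ 0.5752 -0.042   0.1076] [-0.395   0.2642  0.0857] [-0.0034 -0.0118 -0.002 ] 0.0004115811372675973
```

View pics/w3.png

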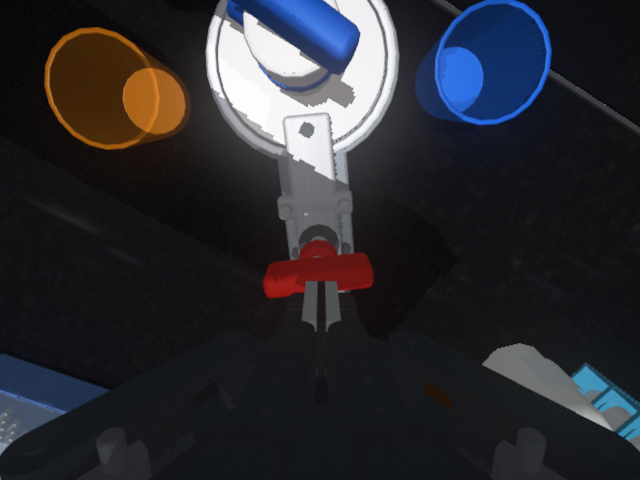

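```bash
python3 - <<'E'
from h import *
s=env.sense(); p=s["tool_pos"]; print(p,s["eef_rot"],s["joint_positions"])
for dz in (-.011,0,.008,.03,.05): print(dz,w2px(p+[0,0,dz],s))
m=np.array([0.5752,-.0419]); 
for z in (.094,.107,.123): print(z,w2px([*m,z],s))
for z in (.1,.11,.124): print(z,px2w(264,273,z,s),px2w(372,268,z,s), np.linalg.norm(px2w(264,273,z,s)-px2w(372,268,z,s)))
E
python3 - <<'E'
import sys; sys.path.insert(0,'.')
from h import *
T={}
for n in("scene","side"):
    im=env.read_camera(n); u,v=map(int,w2px([.575,-.042,.11],n=n)); print(n,u,v)
    T[n]=cv2.resize(im[max(v-60,0):v+60,max(u-60,0):u+60,::-1],(390,390),interpolation=cv2.INTER_CUBIC)
cv2.imwrite("pics/c1.png",np.hstack([T["scene"],T["side"]]))
E
```

```text
[ 0.5752 -0.0419  0.1076] [-0.      0.5127  0.8585 -0.    ] [-0.0728  0.1356  0.0452  1.4805  0.      1.004 ]
-0.011 (np.float64(322.8073985427411), np.float64(268.42332361359036))
0 (np.float64(322.9209721187183), np.float64(276.11551703611775))
0.008 (np.float64(323.01216555508944), np.float64(282.29193215201656))
0.03 (np.float64(323.3097924394143), np.float64(302.449821364131))
0.05 (np.float64(323.66118492310676), np.float64(326.2491860361399))
0.094 (np.float64(322.8419844097101), np.float64(266.7390889470198))
0.107 (np.float64(322.97816375601593), np.float64(275.6885142845986))
0.123 (np.float64(323.1735171709012), np.float64(288.52673717510424))
0.1 [ 0.5476 -0.0582  0.1   ] [ 0.5978 -0.0279  0.1   ] 0.05861637447457443
0.11 [ 0.5473 -0.0538  0.11  ] [ 0.5946 -0.0253  0.11  ] 0.05531783566016891
0.124 [ 0.5467 -0.0477  0.124 ] [ 0.5901 -0.0215  0.124 ] 0.0506998813200012
scene 325 237
side 324 232
```

View pics/c1.png

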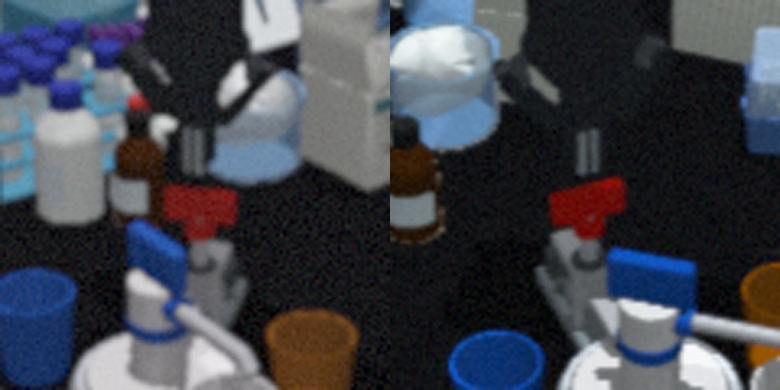

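The fingers closed on nothing. In all three views the tips, at (321,282) in the wrist image, end just above the bar top, so the handle hasn't turned. I'll reopen, go back to the bar's angle and descend in guarded steps, closing gently to check at each height.

```bash
python3 - <<'E'
from h import *
x,y,z,a,D=np.load("hs.npy")
env.move_straight([x,y,.15],.15)
env.command_gripper(.045,30)
env.move_pose([x,y,.15],down(a))
for z in (.097,.090):
    hit=env.move_straight([x,y,z],.06,threshold=6); s=env.sense(); print(z,hit,s["tool_pos"],s["contact_force"],s["gripper_width"])
    if hit: break
    env.command_gripper(0,30); s=env.sense(); print(s["clock"],s["gripper_width"],s["gripper_force"],s["contact_force"],s["ft_torque"])
    if s["gripper_width"]>.008: break
    env.command_gripper(.045)
snap("w4")
E
```

```text
0.097 False [ 0.5754 -0.042   0.0975] [-0.6602  0.092   0.6736] 0.04510066273928404
10.3 7.559205882378612e-05 0.0 [-0.0561 -0.2865 -0.9468] [ 0.0008 -0.0152 -0.0695]
0.09 False [ 0.5748 -0.0419  0.0893] [-0.0031 -1.0964  0.7589] 0.044895102359597976
11.5667 -0.00017901568914601053 0.0 [-0.0143  0.3237 -0.0925] [-0.0341 -0.0248 -0.0097]
```

View pics/w4.png

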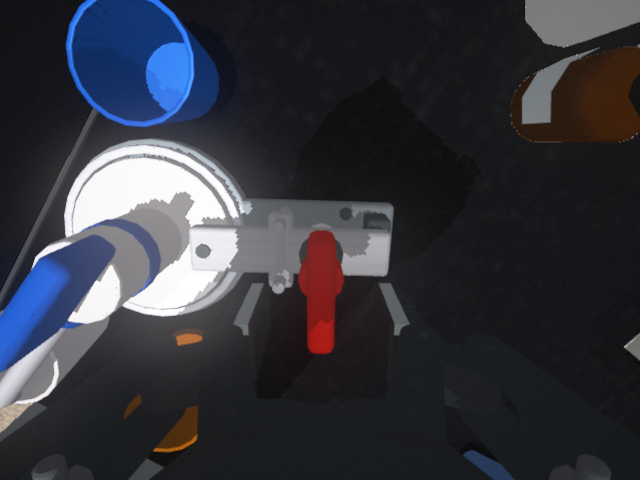

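This view shows the bar from v=230 to 352, correctly centred, but scale puts the fingertips well above it. The fingers reach less far than the tool data says. The strap is clear, so I'll descend further, guarded.

```bash
python3 - <<'E'
from h import *
x,y,z,a,D=np.load("hs.npy")
for z in (.076,.066):
    hit=env.move_straight([x,y,z],.05,threshold=5); s=env.sense(); print(z,hit,s["tool_pos"],s["contact_force"],s["gripper_width"])
    if hit: break
    env.command_gripper(0,40); s=env.sense(); print(s["clock"],s["gripper_width"],s["gripper_force"],s["contact_force"],s["ft_torque"])
    if s["gripper_width"]>.008: break
    env.command_gripper(.045)
snap("w5")
E
```

```text
0.076 False [ 0.5749 -0.0419  0.0755] [-1.1538  0.0634 -0.2202] 0.04504020257383636
12.9417 0.012070637294583733 41.08512282371521 [-0.6727  1.08    3.3519] [ 0.16    0.3303 -0.1122]
```

Gripped now, at 12 mm wide. I'll reseat 7 mm lower for full pad contact, then unscrew.

```bash
python3 - <<'E'
from h import *
x,y,z,a,D=np.load("hs.npy")
env.command_gripper(.03)
hit=env.move_straight([x,y,.068],.05,threshold=6); s=env.sense(); print(hit,s["tool_pos"],s["contact_force"])
env.command_gripper(0,70); s=env.sense(); print(s["clock"],s["gripper_width"],s["gripper_force"],s["contact_force"],s["ft_torque"])
p=np.array([x,y,.068]); np.save("hs.npy",[*p,a,D])
if s["gripper_width"]>.008:
  N=6
  for k in range(1,N+1):
    t=D*k/N
    env.move_straight(p+[0,0,.0025*t],.004,down(a+t))
    s=env.sense(); print(round(s["clock"],2),round(t,2),s["tool_pos"],s["contact_force"],s["ft_torque"],s["gripper_width"])
snap("w6")
E
```

```text
False [ 0.5748 -0.0419  0.0673] [ 0.078  -0.3099  0.6141]
13.9083 0.011531583660382667 69.6547794342041 [-2.127   1.1472  0.9173] [ 0.1258  0.1968 -0.0649]
14.3 0.24 [ 0.5749 -0.0416  0.0687] [-4.7727  2.376   2.688 ] [0.5444 0.6941 0.1257] 0.011237412073880798
14.69 0.48 [ 0.5747 -0.0414  0.0693] [-5.4781  4.3961  3.7388] [0.8    1.0664 0.1327] 0.011682469281644403
15.08 0.72 [ 0.5744 -0.0414  0.0699] [-8.177   3.9257  4.3284] [0.9254 1.3502 0.1605] 0.011512191141811982
15.47 0.97 [ 0.574  -0.0413  0.0704] [-9.6699  3.9354  5.6061] [0.9917 1.6436 0.1059] 0.011413267622110873
15.87 1.21 [ 0.5736 -0.0413  0.071 ] [-9.9185  4.9153  6.398 ] [0.9024 2.0253 0.1258] 0.011591913471916102
16.26 1.45 [ 0.5733 -0.0414  0.0716] [-12.0231   3.9173   6.4047] [0.8443 2.357  0.082 ] 0.011800319313375251
```

View pics/w6.png

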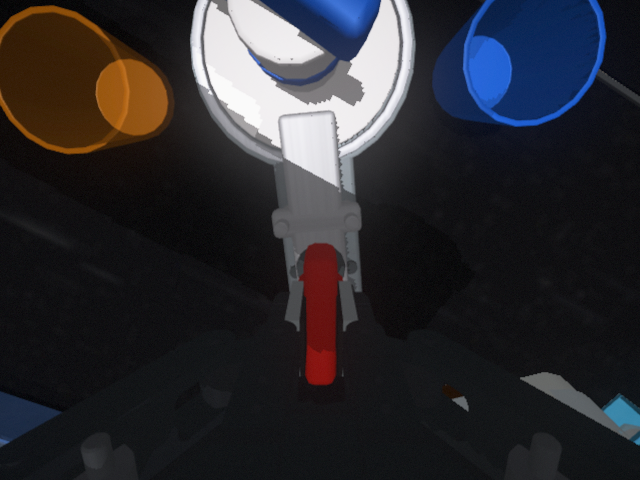

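The bar now lies along the arm, so the clamp is off by 1.45 rad. Next I'll release, rise, and combine the blue rim and ring fixes from w0, w1 and w2 while taking a picture above the head.

```bash
python3 - <<'E'
from h import *
env.command_gripper(.045); s=env.sense(); p=s["tool_pos"]
env.move_straight([p[0],p[1],.19],.2)
S=lambda x,y,z,a:dict(tool_pos=np.array([x,y,z]),eef_rot=down(a))
v0=S(.5498,0,.2022,0);v1=S(.5001,.0302,.3007,0);v2=S(.5722,-.0396,.1912,np.radians(-56.25))
print("blue",px2w(391,99,.068,v0),px2w(416.5,138,.068,v1),px2w(200,88,.068,v2))
print("ring",px2w(281,148,.023,v0),px2w(327,170,.023,v1),px2w(206,206,.023,v2))
a=np.radians(86.5)
env.move_pose([.508,.056,.21],down(a)); env.pause(.2)
s,im=snap("w7"); print(s["clock"],s["joint_positions"],s["tool_pos"])
h=cv2.cvtColor(im,cv2.COLOR_RGB2HSV); m=cv2.inRange(h,(100,120,40),(130,255,255))
n,l,st,ce=cv2.connectedComponentsWithStats(m)
for k in range(1,n):
    if st[k,4]>300:
        cs,_=cv2.findContours((l==k).astype(np.uint8),0,1); print(st[k],ce[k],cv2.minAreaRect(max(cs,key=len)))
print("pred rib mid px",w2px([.508,.056,.14],s))
E
```

```text
blue [0.6057 0.0987 0.068 ] [0.6047 0.0977 0.068 ] [0.6076 0.0978 0.068 ]
ring [0.5103 0.0587 0.023 ] [0.5068 0.0586 0.023 ] [0.5126 0.057  0.023 ]
18.475 [ 0.1087 -0.0025  0.0963  1.6705 -0.0001  0.1718] [0.5082 0.0554 0.2094]
[  0 156  16  51 453] [  5.2472 186.9095] ((7.5, 181.0), (15.0, 50.0), 0.0)
[311 215  19  61 952] [320.0042 248.2353] ((320.0, 245.0), (60.0, 18.0), 90.0)
[ 338  264   51   76 2516] [358.5537 299.7973] ((359.9967956542969, 300.244873046875), (46.49040985107422, 74.6788558959961), 12.847704887390137)
pred rib mid px (np.float64(322.56685460876173), np.float64(239.43481693361375))
```

View pics/w7.png

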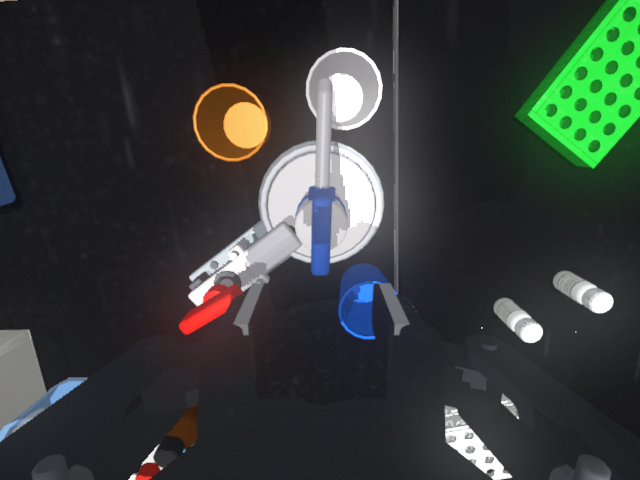

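The rib lies at u≈320.5, v 190–275, aligned with the tool, and the spout points up over the white beaker. The blue beaker sits at about 23° from the axis. I'll grip the rib and turn it about −153°.

```bash
python3 - <<'E'
from h import *
s=env.sense()
print("ring",px2w(321,203,.023,s),"rib ends",px2w(321,275,.14,s),px2w(321,190,.135,s),"tip",px2w(324,85,.09,s))
a=np.radians(86.5); x,y=.508,.0565
hit=env.move_straight([x,y,.081],.1,threshold=6); s=env.sense(); print(hit,s["tool_pos"],s["contact_force"])
if not hit:
  env.command_gripper(0,40); s=env.sense(); print(s["clock"],s["gripper_width"],s["gripper_force"],s["contact_force"],s["ft_torque"])
  p=np.array([x,y,.081])
  if s["gripper_width"]>.008:
    for k in range(1,3):
      t=-np.radians(20)*k
      env.move_straight(p,.004,down(a+t)); s=env.sense(); print(round(s["clock"],2),s["tool_pos"],s["contact_force"],s["ft_torque"],s["gripper_width"])
E
```

```text
ring [0.5036 0.0552 0.023 ] rib ends [0.5351 0.0532 0.14  ] [0.4735 0.0571 0.135 ] tip [0.4002 0.0641 0.09  ]
False [0.5084 0.0565 0.0817] [-0.7106  0.139   0.1341]
20.3417 0.013177337774210568 43.52033793926239 [ 0.5599 -1.1881 -0.5133] [-0.1144 -0.0276  0.0095]
20.84 [0.5081 0.0567 0.0811] [ 0.6457  0.1868 -0.3124] [ 0.4351 -0.1664 -0.1047] 0.013742622545600549
21.34 [0.5082 0.0565 0.081 ] [ 0.1654  1.0739 -0.308 ] [ 0.455  -0.3236 -0.1166] 0.01336947813017511
```

It turns freely with low force, so I'll continue to the target heading and check with cameras.

```bash
python3 - <<'E'
from h import *
a=np.radians(86.5); p=np.array([.508,.0565,.081])
tgt=np.arctan2(.098-.0565,.6058-.508)-np.pi/2   # closing angle for spout heading
print(np.degrees(tgt))
for t in np.linspace(a-np.radians(40),tgt,7)[1:]:
  env.move_straight(p,.004,down(t)); s=env.sense(); print(round(s["clock"],2),s["contact_force"],s["ft_torque"],s["gripper_width"])
env.pause(.2); s,im=snap("w8"); print(env.sense()["tool_pos"])
# spout/beaker crops: scene + side + wrist
o=[]
for n in("scene","side"):
    g=env.read_camera(n); cv2.imwrite(f"pics/{n}8.png",g[:,:,::-1]); u,v=map(int,w2px([.6058,.098,.075],n=n))
    print(n,u,v); o.append(cv2.resize(g[v-50:v+50,u-50:u+50,::-1],(400,400),interpolation=cv2.INTER_CUBIC))
o=np.hstack(o); w=cv2.resize(im[:150,170:470,::-1],(400,200)); w=np.hstack([w,np.zeros((200,400,3),np.uint8)])
cv2.imwrite("pics/c8.png",np.vstack([o,w]))
print("wrist px tip/blue pred",w2px([.6058,.098,.068],s),w2px([.6058,.098,.09],s))
E
```

```text
-67.0067698238467
21.82 [ 1.195   0.438  -0.1547] [ 0.2006 -0.3834 -0.0709] 0.013288541246191587
22.31 [ 0.5665 -0.4567 -0.9457] [ 0.1038 -0.398  -0.057 ] 0.01337049580778565
22.79 [ 2.2815 -0.1277  0.4667] [-0.0058 -0.3687 -0.0852] 0.01331782717287077
23.27 [ 1.7502 -0.3879 -0.1295] [-0.1592 -0.4386 -0.0636] 0.013475477381423488
23.76 [ 0.5594 -0.763   1.0696] [-0.2941 -0.3651 -0.0098] 0.013354262759867924
24.24 [-0.1601 -0.8958  1.7702] [-0.3342 -0.2333 -0.117 ] 0.013185568695059486
[0.508  0.0565 0.081 ]
scene 274 264
side 297 280
wrist px tip/blue pred (np.float64(320.9221323024376), np.float64(54.21534715791756)) (np.float64(320.97676834196193), np.float64(42.346479178144506))
```

View pics/c8.png

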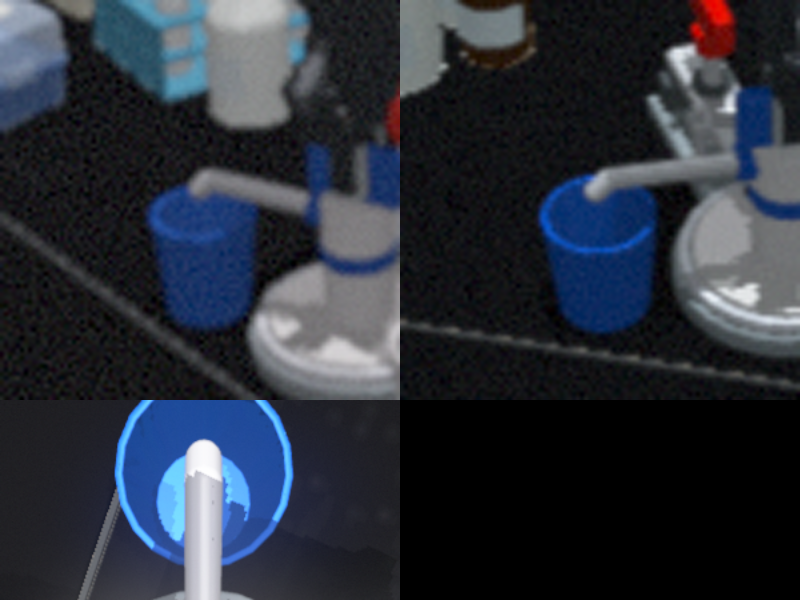

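The spout tip lies on the rim's centre line (tip x=204, rim 116–292) and over the middle in both other views. I'll release the head, return to the handle and tighten.

```bash
python3 - <<'E'
from h import *
_,_,_,a,D=np.load("hs.npy")
env.command_gripper(.035); env.move_straight([.508,.0565,.19],.2)
p=np.array([.573,-.0430,.068])
env.move_pose([*p[:2],.19],down(a+D)); env.command_gripper(.045)
hit=env.move_straight(p+[0,0,.0036],.1,threshold=6); s=env.sense(); print(hit,s["tool_pos"],s["contact_force"])
if not hit:
  env.command_gripper(0,80); s=env.sense(); print(s["clock"],s["gripper_width"],s["contact_force"],s["ft_torque"])
  if s["gripper_width"]>.008:
    for t in [1.2,.95,.7,.45,.2,0,-.04,-.07,-.10,-.13]:
      env.move_straight(p+[0,0,.0025*t],.004,down(a+t)); s=env.sense()
      print(round(s["clock"],2),t,s["tool_pos"],s["contact_force"],s["ft_torque"],s["gripper_width"])
      if t<=0 and abs(s["ft_torque"][2])>.8: break
snap("w9")
E
```

```text
False [ 0.5734 -0.043   0.0724] [0.5796 0.361  0.1146]
29.2333 0.011451605159341873 [2.3414 2.1262 3.2773] [ 0.3959 -0.4951 -0.0879]
29.63 1.2 [ 0.5737 -0.0428  0.0716] [4.0707 3.946  5.0546] [ 0.5553 -0.7454 -0.1213] 0.011267416902222636
30.03 0.95 [ 0.5737 -0.0428  0.071 ] [4.2186 3.2358 5.5968] [ 0.6355 -0.8233 -0.2551] 0.01141581264897103
30.43 0.7 [ 0.5737 -0.0428  0.0704] [6.3483 2.0033 5.4595] [ 0.614  -0.8125 -0.1548] 0.011495658149519434
30.83 0.45 [ 0.5737 -0.0428  0.0698] [4.3788 2.0462 5.2117] [ 0.6277 -0.7638 -0.141 ] 0.011580217548842675
31.23 0.2 [ 0.5738 -0.0428  0.0692] [5.5804 3.6773 5.0184] [ 0.5541 -0.808  -0.1413] 0.011745690878753082
31.58 0 [ 0.5738 -0.0428  0.0687] [4.1417 2.894  5.6044] [ 0.6385 -0.7818 -0.0871] 0.011321781834769198
31.83 -0.04 [ 0.5738 -0.0428  0.0686] [5.1602 3.0986 5.2652] [ 0.6202 -0.8423 -0.1011] 0.01127955895190606
32.08 -0.07 [ 0.5738 -0.0428  0.0686] [5.2055 1.9287 5.6114] [ 0.6568 -0.8173 -0.073 ] 0.011298044156017173
32.33 -0.1 [ 0.5738 -0.0428  0.0685] [4.7298 2.9835 5.596 ] [ 0.5969 -0.8713 -0.1046] 0.011325932107204832
32.58 -0.13 [ 0.5738 -0.0428  0.0685] [4.7874 1.9897 5.7583] [ 0.5726 -0.777   0.6811] 0.011190498800308542
```

The stop was met at about −0.13 commanded, with the torque jumping to 0.68 N m, so the clamp is fully tight. I'll release, back off, and check by numbers (picture limit reached): spout/beaker image differences from before tightening, and handle angle from above.

```bash
python3 - <<'E'
from h import *
env.command_gripper(.045); p=env.sense()["tool_pos"]
env.move_straight([p[0],p[1],.19],.2)
env.move_pose([0.572,-0.040,0.19],down(np.radians(-56.25))); env.pause(.2); s,im=snap("w10")
old=cv2.imread("pics/w2.png")[:,:,::-1]
for t,g in(("before",old),("after",im)):
    i=g.astype(int); m=((i[:,:,0]>60)&(i[:,:,1]<.35*i[:,:,0])&(i[:,:,2]<.35*i[:,:,0]))
    r=[np.nonzero(m[v,300:350])[0].mean()+300 for v in(202,206,255,262,267)]; print(t,r)
    for n,c in (("amber",(slice(270,345),slice(170,250))),("blue",(slice(40,140),slice(150,260)))):
        h=cv2.cvtColor(np.ascontiguousarray(g[c]),cv2.COLOR_RGB2HSV); lo,hi=((5,150,80),(20,255,255)) if n=="amber" else ((100,150,60),(125,255,255))
        mm=cv2.inRange(h,lo,hi); print(n,cv2.boundingRect(mm))
for n in("scene","side"):
    a=cv2.imread(f"pics/{n}8.png"); u,v=map(int,w2px([.6058,.098,.075],n=n)); 
    b=np.ascontiguousarray(env.read_camera(n)[:,:,::-1])
    A,B=[cv2.GaussianBlur(cv2.cvtColor(x,cv2.COLOR_BGR2GRAY),(3,3),0)[v-35:v+40,u-40:u+35].astype(np.float32) for x in(a,b)]
    print(n,"shift px",cv2.phaseCorrelate(A,B,cv2.createHanningWindow((75,75),cv2.CV_32F)),"meandiff",np.abs(A-B).mean())
print(s["clock"],s["contact_force"])
E
```

```text
before [np.float64(325.5), np.float64(326.0), np.float64(326.0), np.float64(326.0), np.float64(326.0)]
amber (10, 17, 65, 58)
blue (8, 4, 91, 89)
after [np.float64(328.5), np.float64(328.5), np.float64(324.0), np.float64(323.5), np.float64(323.0)]
amber (9, 17, 66, 58)
blue (6, 3, 93, 89)
scene shift px ((0.5345084946606704, 0.38666128935465593), 1.1869100774976942) meandiff 2.1945517
side shift px ((0.4446211923223231, 0.6651111442433546), 0.8366011654324002) meandiff 3.1667688
34.2667 [-0.0774 -1.05   -0.695 ]
```

```bash
python3 -c "
from station import env
print(env.close_job())"
```

```text
the job is handed in; nothing more can be done
None
```

The job is handed in: clamp backed off 1.45 rad, spout turned over the middle of the blue beaker, and clamp screwed back to its tightening stop, with the blue and amber beakers unmoved in the final check at about 34 s.

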